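Turn the cartridge case lid down and stack it

TASK

On the tattooing bench, take the large lidded cartridge case that leans on its metal rest, holding base and lid together so that the lid never comes off, turn it over and set it gently, lid down, squarely on top of the equal case that already lies lid down on the steel tray. Leave that lower case where it lies. The smaller slim case on the other rest is not wanted.

Things in the scene. Friction and masses are not known exactly. Their poses are not given: they have to be found in the camera images.
- case_base: Base of the large case: frosted whitish box 76 (x) by 58 (y) by 24 mm (z), walls 3 mm, 60 to 130 g. Origin at the centre of its underside, z towards the lid. With the lid on: a block 76 x 58 x 40 mm, flush sides. It starts leaning on the rest, lid facing up and away from the robot: z 70 degrees from vertical, y level, x down the slope and away from the robot. Turned over, z points straight down.
- case_lid: Lid of the large case: pale lilac, 76 (x) by 58 (y) by 16 mm (z), 45 g. Origin at the centre of its underside, in the seam; closed it is at z = 24 mm on the base's z axis, axes parallel. No catch, only a 5 mm tongue with 1.5 mm play: it falls off when turned over unless the fingers press on lid and base at once, on the two flush 76 mm long sides across the seam (20 to 60 N is safe).
- rest_a: Fixed aluminium rest that carries the large case. Origin under it on the bench, z up; the case's underside centre is 52 mm above it. Back plate and lower ledge are 36 mm wide, under the case's middle, so its sides and upper end are free. Pinched across y with the hand leaning 45 to 55 degrees back to the robot, then rolled half a turn about the fingers, it comes lid down within 20 degrees: its far edge may be set down first and the rest let down.
- stacked_case: The lower case, equal in shape and looks (76 along x, 58 along y, 40 mm high), lid down on a fixed steel tray 170 x 130 x 6 mm. One closed piece, loose, 0.3 kg. Origin at the centre of its underside, z up, flat top at z = 40 mm, x roughly away from the robot. Stacked, the origin of the large case's base is 80 mm above this origin. Tray and two rests stand in any order, left to right.
Things that resemble listed ones, but are neither listed nor needed, are in the scene too. Leave any yellow look-alike of the case_lid alone.

How it is judged:
By the outcome, as a careful person would: the job done as asked, in the order asked, and still so for the second after the job is handed in, with the robot touching nothing.
It also fails if it takes over 42 s, if anything falls off the work surface, if the arm or the gripper's body presses on something with over 40 N, if the wrist force passes 120 N, or if a joint passes its speed limit or range.

ROBOT

A 6-joint arm with a two-finger parallel gripper is mounted at the origin on the work surface. World frame = base frame: x ahead of the robot, y to its left, z up, the work surface at z = 0. Lengths are in m, angles in rad, forces in N, time in s.
With the tool pointing down it reaches from about 0.25 to 0.85 m from the base axis. Payload 12.5 kg.
Tool frame: the origin (TCP) lies at the very end of the fingers, on their centre line; the grasp point (between the pads) lies 19 mm behind it; x points along the fingers, y is the direction in which the jaws open and shut, and the axes are right-handed (so a half turn about x gives the same grasp; the last joint's range is limited). The gripper opens to 93 mm and grips with 3 to 60 N. Pads are 15 mm wide; open, the fingers measure 128 mm over their backs; the gripper's body (75 mm by 188 mm) begins 65 mm behind the grasp point.
Start: joints at [-1.274, 0.351, 1.652, -0, 1.139, -0.085], TCP at [0.205, -0.51, 0.219] pointing down, gripper open.
Joint ranges: [-2.75, 2.75], [-0.79, 2.1], [0.01, 2.65], [-1.57, 4.71], [0.07, 3.14], [-2.87, 2.87]. Speed limits (rad/s): [2.22, 2.22, 2.79, 3.14, 3.14, 3.14].

INTERFACE

Orientations are given as a unit quaternion [x, y, z, w].
In Python, from cell import robot, monitor, eyes, models gives the robot as it stands. Calls block until the motion is done:
- robot.movep(position, orientation): joint-space move of the TCP to a pose.
- robot.movel(position, ori=None, velocity=0.15, force_limit=None): straight line of the TCP; ori=None keeps the orientation; velocity is the mean speed in m/s. With force_limit (N) it stops when the force on the tool has changed by that much, and returns True; else False.
- robot.move_j(angles): joint-space move.
- robot.release() and robot.grab(strength=None): open the fingers fully, or close them until they stop; strength is the grip in N (None keeps the last).
- robot.wait(seconds).
- robot.inverse_kinematics(position, orientation): joint angles nearest the present ones, or None.
- monitor.observe(): the state.
- eyes.grab_frame(name): name is "scene" or "top"; returns the picture (400x640x3 uint8, red, green, blue); there is no depth.
- eyes.camera_model(name): a dict with "fx", "fy", "cx", "cy" (pixels), "extrinsics" (4x4, takes a point from world to camera coordinates). Camera axes: x right, y up, looking along -z (the intrinsics and any distortion apply to the point x, -y, -z); pixel columns grow to the right and rows downward; lengths in m; the calibration is good to about 2 mm. A picture is of the moment at which its call begins. camera_model takes no time and is no camera call.
A pose or a line that the arm cannot do raises robot.MotionError and nothing moves.
- robot.close_job(): hands the job in, once; it reports no verdict.
Trained networks look in the newest picture that a camera, given by its name, has taken for a name from the list of things; names that differ only in an ending like _2 or _b are one class to them, and where a whole thing is asked for, a point or a joint stands for the part that bears it (a point fixed in the world has none). Each returns a list of dicts, best first, with "score" (0 to 1); they miss things now and then, are a little off and sometimes report something else, mostly with a low value. They report only what shows in the picture. A call takes as long as a camera call. They do not tell look-alikes from the thing itself.
- models.trace(camera, target): "mask" (400x640 bool, what is visible of it) and "pixel" ([row, column] in pixels, amid what is visible of it).
The state is a dict: "time_s": time; "joint_pos": joint angles; "dq": joint speeds; "joint_torque": joint torques, N m; "eef_pos": TCP position; "ee_rot": TCP orientation; "wrist_force": force on the tool from outside, world axes, zero at the start; "moment": the same for the moment, N m; "opening": finger opening in m.
Only numpy, scipy, OpenCV 4.12 (cv2) and the standard library are available. Lean on these libraries where they do the work, as an engineer would, in place of code of your own. Each camera call takes 0.05 s, during which the arm holds its last target.

## Working session

There is one attempt and no reset: what is moved stays moved. The work goes in short steps, each a Python script; the robot and the scene stay as the last script left them, time stands still between calls to the robot, and variables do not carry over. Pictures are saved under pics/ and viewed, and the job is handed in when it is done.

```bash
ls; mkdir -p pics; cat > h.py <<'E'
import numpy as np, cv2
from cell import robot, monitor, eyes, models
def save(img,n): cv2.imwrite('pics/'+n+'.png',cv2.cvtColor(img,cv2.COLOR_RGB2BGR))
E
python3 - <<'E'
from h import *
for c in ('scene','top'):
    save(eyes.grab_frame(c),c+'0'); m=eyes.camera_model(c); print(c,m)
    for t in ('case_base','case_lid','stacked_case','rest_a'):
        for d in models.trace(c,t):
            r,cc=np.where(d['mask']); print(t,round(d['score'],2),np.round(d['pixel']),d['mask'].sum(),r.min(),r.max(),cc.min(),cc.max())
            np.save(f'pics/{c}_{t}_{int(d["pixel"][0])}_{int(d["pixel"][1])}.npy',d['mask'])
print(monitor.observe())
E
```

```text
pics
scene {'fx': 488.2533233505985, 'fy': 488.2533233505985, 'cx': 314.9638322427087, 'cy': 196.58713688089733, 'extrinsics': array([[ 0.54566675,  0.83794917, -0.00943289, -0.28947409],
       [-0.57239263,  0.38091234,  0.7261353 ,  0.23028027],
       [ 0.61205757, -0.39082857,  0.68748713, -1.34074159],
       [ 0.        ,  0.        ,  0.        ,  1.        ]])}
case_base 0.68 [211. 321.] 322 201 247 314 344
case_lid 0.94 [226. 242.] 982 209 244 222 262
case_lid 0.68 [227. 334.] 1176 206 251 320 354
stacked_case 0.6 [203. 415.] 1325 185 228 392 439
rest_a 0.89 [254. 331.] 1323 223 273 300 367
rest_a 0.42 [212. 322.] 362 201 246 314 344
top {'fx': 378.2273768946905, 'fy': 378.2273768946905, 'cx': 314.2266174063293, 'cy': 195.67205362215591, 'extrinsics': array([[-0.00730366, -0.99991584, -0.0107225 ,  0.00188795],
       [ 0.99595566, -0.00823414,  0.08946802, -0.54131357],
       [-0.08954878, -0.01002569,  0.99593198, -0.66330714],
       [ 0.        ,  0.        ,  0.        ,  1.        ]])}
case_base 0.58 [177. 305.] 471 169 185 288 323
case_lid 0.71 [160. 303.] 604 151 171 289 325
case_lid 0.62 [246. 381.] 1494 224 274 355 408
stacked_case 0.56 [161. 204.] 1599 138 183 183 220
rest_a 0.96 [187. 307.] 2179 140 213 281 335
{'time_s': 0.5, 'joint_pos': array([-1.27362399e+00,  3.50728557e-01,  1.65183741e+00, -1.06605572e-05,
        1.13910420e+00, -8.46086340e-02]), 'dq': array([ 0.00048261, -0.00014076, -0.00078644,  0.00058008, -0.0004521 ,
       -0.00130038]), 'joint_torque': array([ 5.35301187e-04, -4.96952677e+01, -2.85331786e+01,  7.00255902e-02,
        2.24895787e-02, -1.28093657e-05]), 'eef_pos': array([ 0.20492204, -0.51036076,  0.21860267]), 'ee_rot': array([-0.69425605, -0.13419013,  0.69426867, -0.13413635]), 'wrist_force': array([-0.18938878, -1.36948849,  0.16429515]), 'moment': array([ 0.01282579,  0.01138065, -0.04402248]), 'opening': 0.09334222824167522}
```

View pics/scene0.png

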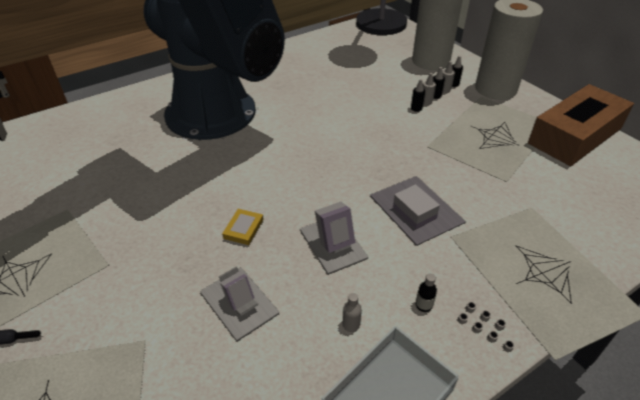

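View pics/top0.png

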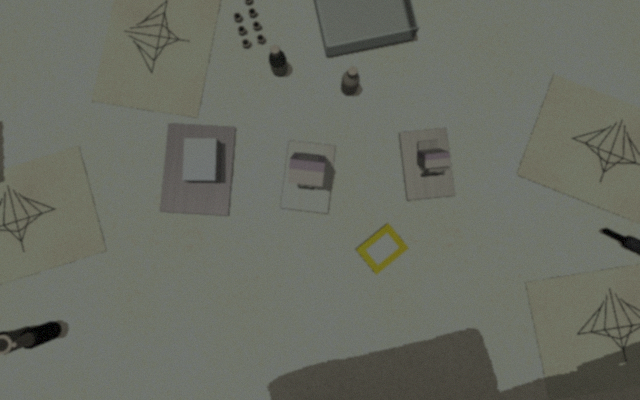

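```bash
python3 - <<'E'
import cv2
for n,(r0,r1,c0,c1) in {'scene':(170,290,200,460),'top':(130,280,170,430)}.items():
    i=cv2.imread(f'pics/{n}0.png')[r0:r1,c0:c1]
    cv2.imwrite(f'pics/{n}0z.png',cv2.resize(i,None,fx=3,fy=3,interpolation=cv2.INTER_CUBIC))
E
```

```text
(no output)
```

View pics/scene0z.png

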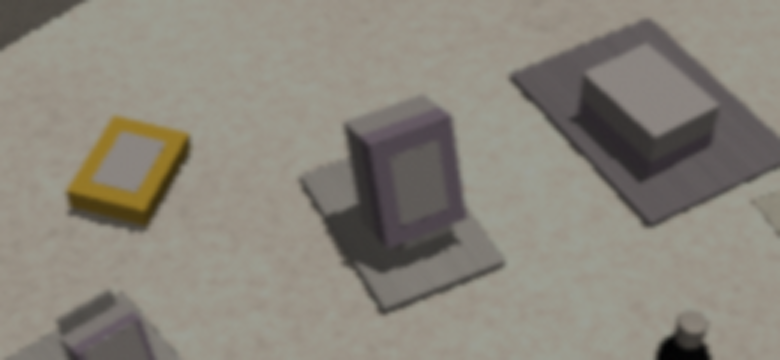

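View pics/top0z.png

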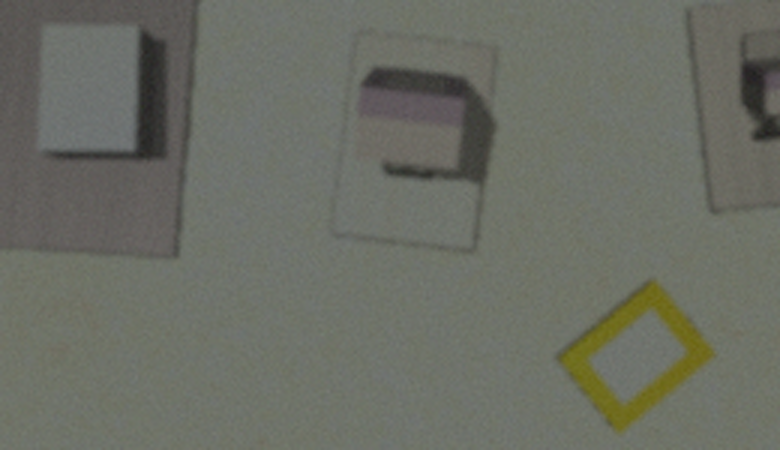

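The large case is the middle one (scene ≈ [227,330], top ≈ [168,305]). The stacked case is on the left tray (scene [203,415], top [161,203]). The slim case is on the right (top [160,433]) and the yellow look-alike is at top [248,382]. I'll fit box models to both views next.

```bash
cat >> h.py <<'E'
from scipy.spatial.transform import Rotation as Ro
from scipy.optimize import least_squares
CM={c:eyes.camera_model(c) for c in('scene','top')}
def proj(c,P):
    m=CM[c];E=m['extrinsics'];q=np.atleast_2d(P)@E[:3,:3].T+E[:3,3]
    return np.c_[m['fx']*q[:,0]/-q[:,2]+m['cx'],m['fy']*-q[:,1]/-q[:,2]+m['cy']]
def box(R,o,z0,z1,hx=.038,hy=.029):
    return np.array([[x,y,z] for x in(-hx,hx) for y in(-hy,hy) for z in(z0,z1)])@R.T+o
def Rlean(psi):  # leaning case
    return Ro.from_euler('z',psi).as_matrix()@Ro.from_euler('y',70,degrees=True).as_matrix()
def hull(c,P): return cv2.convexHull(proj(c,P).astype(np.float32))
def contour(mask):
    k=cv2.findContours(mask.astype(np.uint8),cv2.RETR_EXTERNAL,cv2.CHAIN_APPROX_NONE)[0]
    return max(k,key=len)[:,0,:].astype(float)
def dist(c,P,pts):
    h=hull(c,P); return np.array([cv2.pointPolygonTest(h,(float(x),float(y)),True) for x,y in pts])-0.5
E
python3 - <<'E'
from h import *
L=lambda c,t,p: np.load(f'pics/{c}_{t}_{p}.npy')
mb={'scene':[L('scene','case_base','211_321') if 1 else 0,L('scene','case_lid','227_334')],'top':[L('top','case_base','177_305'),L('top','case_lid','160_303')]}
import glob
ms={'scene':L('scene','stacked_case','203_415'),'top':L('top','stacked_case','161_204')}
un={c:contour(cv2.morphologyEx((mb[c][0]|mb[c][1]).astype(np.uint8),cv2.MORPH_CLOSE,np.ones((3,3)))) for c in mb}
def fA(p,cams=('scene','top')): return np.concatenate([dist(c,box(Rlean(p[2]),[p[0],p[1],.052],0,.04),un[c]) for c in cams])
def fS(p,cams=('scene','top')): return np.concatenate([dist(c,box(Ro.from_euler('z',p[2]).as_matrix(),[p[0],p[1],.006],0,.04),contour(ms[c])) for c in cams])
for f,p0 in((fA,[.57,.03,0]),(fS,[.62,.2,0])):
    for cams in(('scene','top'),('scene',),('top',)):
        r=least_squares(lambda p:f(p,cams),p0,loss='soft_l1',diff_step=1e-3,x_scale=[.01,.01,.1])
        print(cams,r.x,np.sqrt(np.mean(r.fun**2)),np.degrees(r.x[2]))
        if len(cams)==2: p=r.x
    for c in('scene','top'):
        i=cv2.imread(f'pics/{c}0.png'); i=cv2.resize(i,None,fx=4,fy=4,interpolation=cv2.INTER_CUBIC)
        if f is fA: Ps=[box(Rlean(p[2]),[p[0],p[1],.052],a,b) for a,b in((0,.024),(.024,.04))]
        else: Ps=[box(Ro.from_euler('z',p[2]).as_matrix(),[p[0],p[1],.006],0,.04)]
        for P in Ps:
            q=((proj(c,P)+.5)*4).astype(int)
            for a in range(8):
                for b in range(a):
                    if bin(a^b).count('1')==1: cv2.line(i,tuple(map(int,q[a])),tuple(map(int,q[b])),(0,0,255),1)
        x,y=q.mean(0).astype(int); i=i[max(0,y-140):y+140,max(0,x-190):x+190]
        cv2.imwrite(f'pics/fit_{f.__name__}_{c}.png',i)
ims=[cv2.imread(f'pics/fit_{a}_{c}.png') for a in('fA','fS') for c in('scene','top')]
ims=[cv2.resize(i,(380,280)) for i in ims]
cv2.imwrite('pics/fit.png',np.vstack([np.hstack(ims[:2]),np.hstack(ims[2:])]))
E
```

```text
Traceback (most recent call last):
FileNotFoundError: [Errno 2] No such file or directory: 'pics/top_case_base_177_305.npy'
```

```bash
ls pics/*.npy; cat > fit.py <<'E'
from h import *
import glob
def L(c,t,r,k):
    for f in glob.glob(f'pics/{c}_{t}_*.npy'):
        a,b=map(int,f[:-4].split('_')[-2:])
        if abs(a-r)<3 and abs(b-k)<3: return np.load(f)
mb={'scene':[L('scene','case_base',211,321),L('scene','case_lid',227,334)],'top':[L('top','case_base',177,305),L('top','case_lid',160,303)]}
ms={'scene':L('scene','stacked_case',203,415),'top':L('top','stacked_case',161,204)}
un={c:contour(cv2.morphologyEx((mb[c][0]|mb[c][1]).astype(np.uint8),cv2.MORPH_CLOSE,np.ones((3,3)))) for c in mb}
def fA(p,cams=('scene','top')): return np.concatenate([dist(c,box(Rlean(p[2]),[p[0],p[1],.052],0,.04),un[c]) for c in cams])
def fS(p,cams=('scene','top')): return np.concatenate([dist(c,box(Ro.from_euler('z',p[2]).as_matrix(),[p[0],p[1],.006],0,.04),contour(ms[c])) for c in cams])
for f,p0 in((fA,[.57,.03,0]),(fS,[.62,.2,0])):
    for cams in(('scene',),('top',),('scene','top')):
        r=least_squares(lambda p:f(p,cams),p0,loss='soft_l1',diff_step=1e-3,x_scale=[.01,.01,.1])
        print(cams,r.x,np.sqrt(np.mean(r.fun**2)),np.degrees(r.x[2]))
    p=r.x
    for c in('scene','top'):
        i=cv2.imread(f'pics/{c}0.png'); i=cv2.resize(i,None,fx=4,fy=4,interpolation=cv2.INTER_CUBIC)
        if f is fA: Ps=[box(Rlean(p[2]),[p[0],p[1],.052],a,b) for a,b in((0,.024),(.024,.04))]
        else: Ps=[box(Ro.from_euler('z',p[2]).as_matrix(),[p[0],p[1],.006],0,.04)]
        for P in Ps:
            q=((proj(c,P)+.5)*4).astype(int)
            for a in range(8):
                for b in range(a):
                    if bin(a^b).count('1')==1: cv2.line(i,tuple(map(int,q[a])),tuple(map(int,q[b])),(0,0,255),1)
        x,y=q.mean(0).astype(int); i=i[max(0,y-140):y+140,max(0,x-190):x+190]
        cv2.imwrite(f'pics/fit_{f.__name__}_{c}.png',i)
ims=[cv2.imread(f'pics/fit_{a}_{c}.png') for a in('fA','fS') for c in('scene','top')]
ims=[cv2.resize(i,(380,280)) for i in ims]
cv2.imwrite('pics/fit.png',np.vstack([np.hstack(ims[:2]),np.hstack(ims[2:])]))
E
python3 fit.py
```

```text
pics/scene_case_base_211_321.npy
pics/scene_case_lid_226_241.npy
pics/scene_case_lid_227_334.npy
pics/scene_rest_a_211_321.npy
pics/scene_rest_a_253_331.npy
pics/scene_stacked_case_202_415.npy
pics/top_case_base_176_304.npy
pics/top_case_lid_160_303.npy
pics/top_case_lid_245_381.npy
pics/top_rest_a_187_307.npy
pics/top_stacked_case_160_203.npy
('scene',) [0.56572951 0.0101784  0.        ] 0.6984167515798168 0.0
('top',) [ 0.56856348  0.01143116 -0.13874964] 0.49100107239108887 -7.94976852106973
('scene', 'top') [ 0.56778293  0.01155061 -0.13225524] 0.6351953239303506 -7.577667319340057
('scene',) [ 6.05270648e-01  2.03543863e-01 -8.76423183e-05] 0.39715498792851406 -0.005021534947295871
('top',) [0.60779314 0.20198611 0.        ] 0.7854008194994327 0.0
('scene', 'top') [0.60709651 0.20232779 0.00249465] 0.7712531077912913 0.14293288493887676
```

View pics/fit.png

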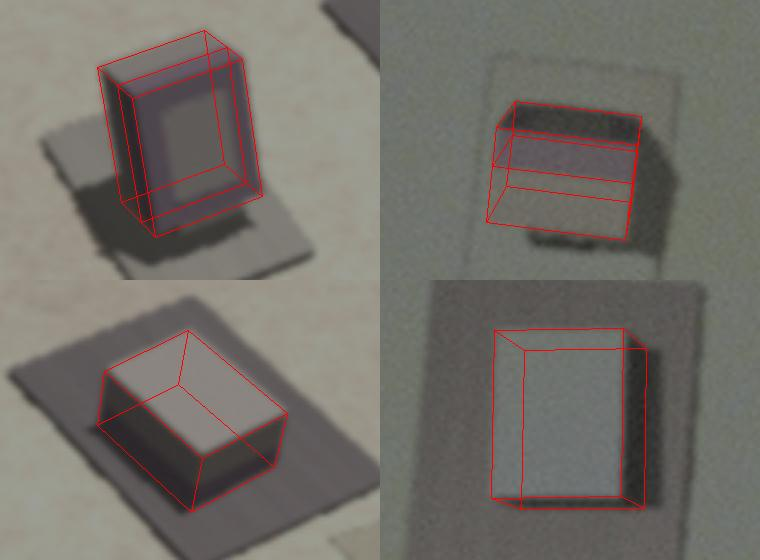

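```bash
sed -i 's/r=least_squares.*/g=lambda u:f([p0[0]+u[0]\/1e3-.03,p0[1]+u[1]\/1e3-.03,np.radians(u[2]-30)],cams); r=least_squares(g,[30,30,30+S0],loss="soft_l1",diff_step=.02); u=r.x; r.x=np.array([p0[0]+u[0]\/1e3-.03,p0[1]+u[1]\/1e3-.03,np.radians(u[2]-30)])/; s/    for cams in/    S0=-5\n    for cams in/' fit.py; python3 fit.py
```

```text
('scene',) [ 0.56577761  0.01236454 -0.12168849] 0.3821715860678512 -6.972237075915395
('top',) [ 0.56856344  0.01143088 -0.1387379 ] 0.4910001690584655 -7.949095845035821
('scene', 'top') [ 0.5677853   0.01154683 -0.1321812 ] 0.6352487820685011 -7.573425052715869
('scene',) [ 0.60525417  0.20355631 -0.01235523] 0.38909188125250516 -0.7079026223064275
('top',) [0.60785303 0.20192861 0.02161826] 0.7717872393162315 1.2386353333183848
('scene', 'top') [0.60709233 0.20234024 0.00657736] 0.7713871193850678 0.37685487895895164
```

View pics/fit.png

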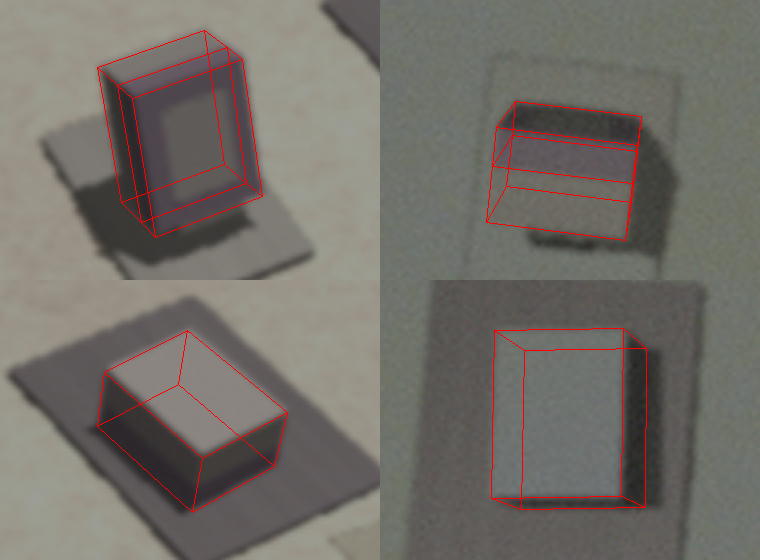

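Both fits match the pictures, with edges within about 1 px in each view. Next I'll check reachability for different hand leans.

```bash
cat >> h.py <<'E'
A=(.5678,.0115,-.132); S=(.6071,.2023,.0066)
def T(R,p): M=np.eye(4);M[:3,:3]=R;M[:3,3]=p;return M
def graspT(th,s,A=A):
    Rz=Ro.from_euler('z',A[2]).as_matrix(); th=np.radians(th)
    a=Rz@[np.sin(th),0,-np.cos(th)]; y=s*Rz@[0,1,0]; R=np.c_[a,y,np.cross(a,y)]
    C=T(Rlean(A[2]),[A[0],A[1],.052])
    g=C[:3,:3]@[0,0,.024]+C[:3,3]
    return C,T(R,g+.019*a)
def placeC(S=S,dz=0,pitch=0):
    R=Ro.from_euler('z',S[2]).as_matrix()@Ro.from_euler('y',pitch).as_matrix()@np.diag([1.,-1,-1])
    return T(R,[S[0],S[1],.086+dz])
def pq(M): return M[:3,3].copy(),Ro.from_matrix(M[:3,:3]).as_quat()
def back(M,d): M=M.copy();M[:3,3]-=d*M[:3,0];return M
def up(M,d): M=M.copy();M[2,3]+=d;return M
E
python3 - <<'E'
from h import *
np.set_printoptions(precision=2,suppress=True)
for th in(45,50,55):
    for s in(1,-1):
        C,G=graspT(th,s); P=placeC()@np.linalg.inv(C)@G
        print(th,s,'a_place',P[:3,0])
        for n,M in(('pre',back(G,.12)),('g',G),('lift',up(G,.15)),('pup',up(P,.1)),('p',P),('ret',back(P,.13))):
            print('  ',n,robot.inverse_kinematics(*pq(M)))
E
```

```text
45 1 a_place [ 0.91  0.01 -0.42]
   pre [-0.01  0.29  2.32  3.48  0.27  1.33]
   g [-0.03  0.6   2.14  3.33  0.39  1.47]
   lift None
   pup [ 0.38  0.54  2.11  3.69  0.69 -1.85]
   p [ 0.38  0.78  2.09  3.59  0.89 -1.7 ]
   ret [ 0.52  0.59  2.35  3.72  0.96 -1.69]
45 -1 a_place [ 0.91  0.01 -0.42]
   pre [-0.01  0.29  2.32  3.48  0.27 -1.81]
   g [-0.03  0.6   2.14  3.33  0.39 -1.67]
   lift None
   pup [0.38 0.54 2.11 3.69 0.69 1.3 ]
   p [0.38 0.78 2.09 3.59 0.89 1.44]
   ret [0.52 0.59 2.35 3.72 0.96 1.45]
50 1 a_place [ 0.87  0.01 -0.5 ]
   pre [0.   0.33 2.38 3.37 0.45 1.45]
   g [-0.03  0.63  2.18  3.29  0.54  1.51]
   lift [-0.03  0.27  2.14  3.67  0.16  1.12]
   pup [ 0.38  0.5   2.09  3.77  0.56 -1.94]
   p [ 0.38  0.74  2.08  3.62  0.75 -1.74]
   ret [ 0.5   0.51  2.32  3.76  0.78 -1.78]
50 -1 a_place [ 0.87  0.01 -0.5 ]
   pre [ 0.    0.33  2.38  3.37  0.45 -1.7 ]
   g [-0.03  0.63  2.18  3.29  0.54 -1.64]
   lift [-0.03  0.27  2.14  3.67  0.16 -2.02]
   pup [0.38 0.5  2.09 3.77 0.56 1.21]
   p [0.38 0.74 2.08 3.62 0.75 1.4 ]
   ret [0.5  0.51 2.32 3.76 0.78 1.36]
55 1 a_place [ 0.82  0.01 -0.57]
   pre [0.01 0.4  2.43 3.33 0.66 1.5 ]
   g [-0.03  0.67  2.2   3.28  0.69  1.53]
   lift [-0.03  0.29  2.18  3.44  0.3   1.34]
   pup [ 0.37  0.47  2.05  3.91  0.43 -2.08]
   p [ 0.37  0.7   2.06  3.67  0.61 -1.8 ]
   ret [ 0.47  0.43  2.28  3.85  0.6  -1.9 ]
55 -1 a_place [ 0.82  0.01 -0.57]
   pre [ 0.01  0.4   2.43  3.33  0.66 -1.64]
   g [-0.03  0.67  2.2   3.28  0.69 -1.61]
   lift [-0.03  0.29  2.18  3.44  0.3  -1.8 ]
   pup [0.37 0.47 2.05 3.91 0.43 1.06]
   p [0.37 0.7  2.06 3.67 0.61 1.34]
   ret [0.47 0.43 2.28 3.85 0.6  1.24]
```

```bash
python3 - <<'E'
from h import *
np.set_printoptions(precision=4,suppress=True)
C,G=graspT(55,1)
robot.movep(*pq(back(G,.12)))
o=monitor.observe(); print(o['time_s'],o['eef_pos'],o['joint_pos'],o['wrist_force'])
for c in('scene','top'): save(eyes.grab_frame(c)[100:300,180:480].repeat(2,0).repeat(2,1),c+'1')
E
```

```text
3.3 [0.5085 0.0193 0.1184] [0.0096 0.4019 2.4342 3.3317 0.6592 1.5011] [0.0681 0.744  0.1597]
```

View pics/scene1.png

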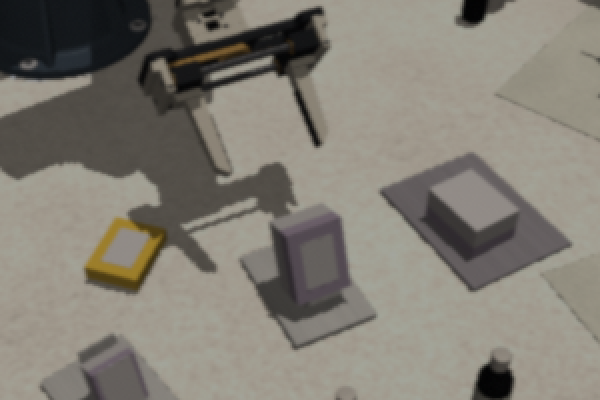

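View pics/top1.png

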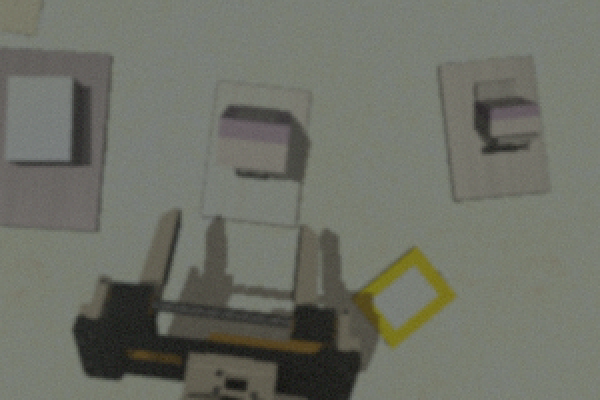

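The open fingers (top crop ≈ columns 175 and 305) straddle the line to the large case (≈ 256). I'll advance and grip.

```bash
python3 - <<'E'
from h import *
np.set_printoptions(precision=4,suppress=True)
C,G=graspT(55,1)
print('hit',robot.movel(pq(G)[0],velocity=.12,force_limit=12))
o=monitor.observe(); print(o['time_s'],o['eef_pos'],G[:3,3],o['wrist_force'])
for c in('scene','top'): save(eyes.grab_frame(c)[150:300,230:430].repeat(3,0).repeat(3,1),c+'2')
E
```

```text
hit False
4.55 [0.6052 0.0066 0.0495] [0.6056 0.0065 0.0493] [-1.3135  0.3801  1.0293]
```

View pics/scene2.png

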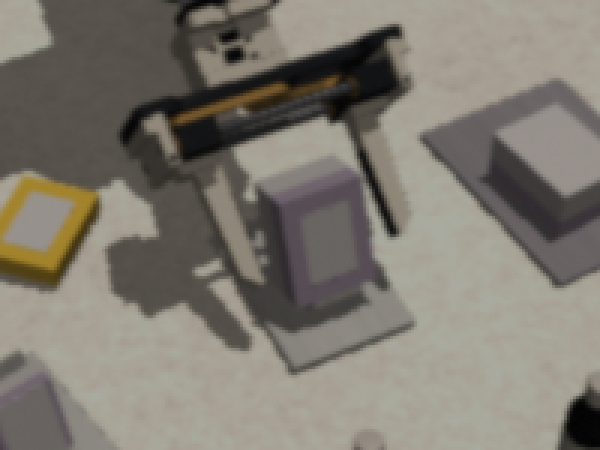

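```bash
python3 - <<'E'
from h import *
np.set_printoptions(precision=4,suppress=True)
robot.grab(45)
o=monitor.observe(); print(o['time_s'],o['eef_pos'],o['opening'],o['wrist_force'],o['moment'])
E
```

```text
5.3 [0.6056 0.0065 0.0493] 0.05790413651263344 [-0.4745  0.11    0.7555] [ 0.108   0.231  -0.0042]
```

The fingers sit on both sides of the case. They closed at 57.9 mm, so the grip is on the flush sides. Now I'll lift a little and look.

```bash
python3 - <<'E'
from h import *
np.set_printoptions(precision=4,suppress=True)
C,G=graspT(55,1)
p=G[:3,3].copy(); d=Ro.from_euler('z',A[2]).as_matrix()@[-.17,0,.98]
robot.movel(p+.04*d,velocity=.06); 
robot.movel(p+.04*d+[0,0,.08],velocity=.12)
o=monitor.observe(); print(o['time_s'],o['eef_pos'],o['opening'],o['wrist_force'],o['moment'])
for c in('scene','top'): save(eyes.grab_frame(c)[120:270,230:430].repeat(3,0).repeat(3,1),c+'3')
E
```

```text
6.9333 [0.5985 0.0074 0.1677] 0.05754005829708196 [ 0.4693 -0.4776 -2.5486] [ 0.1403  0.4572 -0.0343]
```

View pics/scene3.png

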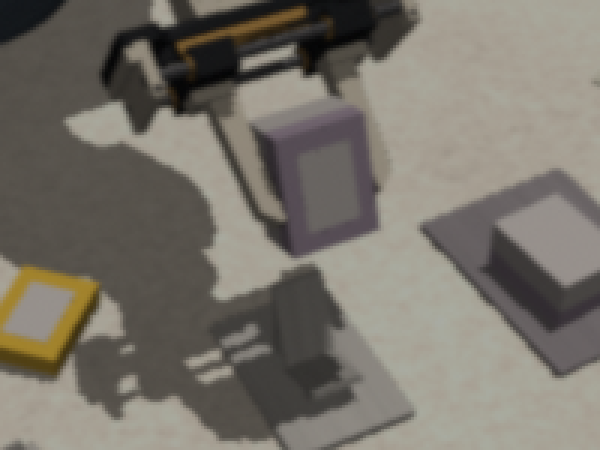

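View pics/top3.png

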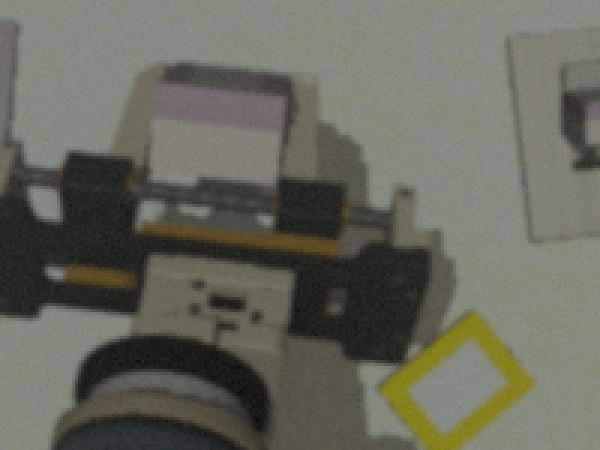

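Base and lid are both held, clear of the rest. Next comes the half turn to above the stack.

```bash
python3 - <<'E'
from h import *
np.set_printoptions(precision=4,suppress=True)
C,G=graspT(55,1); P=placeC()@np.linalg.inv(C)@G
q0=monitor.observe()['joint_pos']; q1=robot.inverse_kinematics(*pq(up(P,.07))); print(q0,q1)
for f in np.linspace(0,1,5)[1:]: robot.move_j(q0+(q1-q0)*f)
robot.wait(.3)
o=monitor.observe(); print(o['time_s'],o['eef_pos']-up(P,.07)[:3,3],o['opening'],o['wrist_force'],o['moment'])
for c in('scene','top'):
    im=eyes.grab_frame(c); save(im,c+'4full')
    for t in ('case_base','case_lid','stacked_case'):
        for d in models.trace(c,t):
            print(c,t,round(d['score'],2),np.round(d['pixel']),d['mask'].sum())
            np.save(f'pics/h4_{c}_{t}_{int(d["pixel"][0])}_{int(d["pixel"][1])}.npy',d['mask'])
save(eyes.grab_frame('scene')[90:240,330:530].repeat(3,0).repeat(3,1),'scene4')
save(eyes.grab_frame('top')[80:230,130:330].repeat(3,0).repeat(3,1),'top4')
E
```

```text
[-0.0247  0.3515  2.2135  3.3753  0.3885  1.4156] [ 0.3651  0.5401  2.0609  3.812   0.481  -1.9717]
10.6333 [ 0.0001 -0.0002  0.0001] 0.05768815648314116 [-0.7373  0.0716 -1.1126] [ 0.0064  0.5865 -0.0318]
scene case_base 0.56 [163. 425.] 1106
scene case_lid 0.85 [225. 240.] 987
scene case_lid 0.47 [185. 428.] 163
scene stacked_case 0.91 [203. 417.] 1332
top case_base 0.75 [144. 177.] 1999
top case_lid 0.67 [245. 382.] 1447
top stacked_case 0.59 [157. 216.] 379
```

View pics/scene4.png

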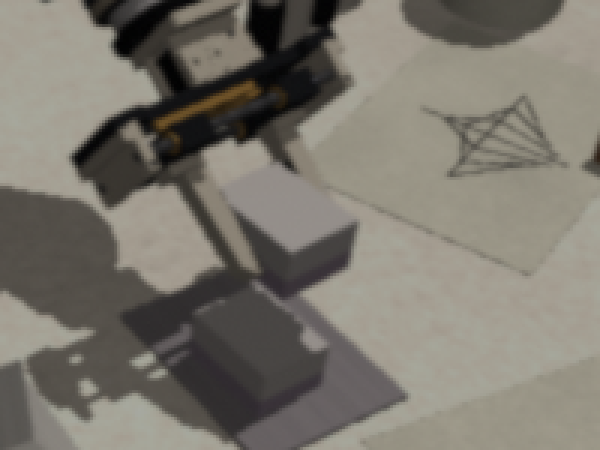

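View pics/top4.png

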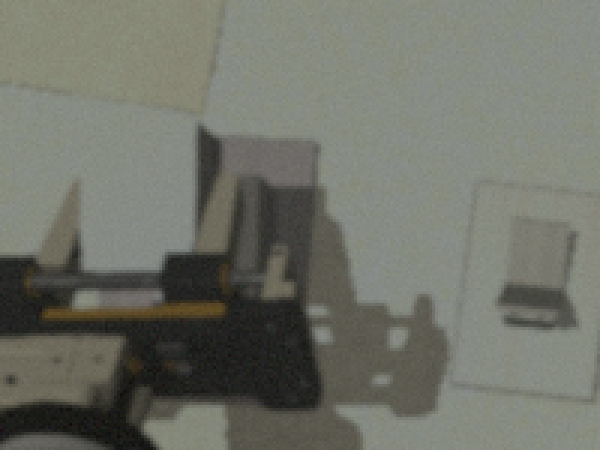

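```bash
cat > ov.py <<'E'
from h import *
import sys
def draw(i,c,P,col,k=5):
    q=((proj(c,P)+.5)*k).astype(int)
    for a in range(8):
        for b in range(a):
            if bin(a^b).count('1')==1: cv2.line(i,tuple(map(int,q[a])),tuple(map(int,q[b])),col,1)
def overlay(tag,out,Cs,Sx=S):
    ims=[]
    for c,(r,k) in(('scene',(180,425)),('top',(150,195))):
        i=cv2.resize(cv2.imread(f'pics/{c}{tag}.png'),None,fx=5,fy=5,interpolation=cv2.INTER_CUBIC)
        for C,col in Cs:
            draw(i,c,box(C[:3,:3],C[:3,3],0,.024),col);draw(i,c,box(C[:3,:3],C[:3,3],.024,.04),col)
        draw(i,c,box(Ro.from_euler('z',Sx[2]).as_matrix(),[Sx[0],Sx[1],.006],0,.04),(0,255,0))
        ims.append(i[r*5-250:r*5+250,k*5-195:k*5+195])
    cv2.imwrite(f'pics/{out}.png',np.hstack(ims))
E
python3 - <<'E'
from ov import *
overlay('4full','ov4',[(up(placeC(),.07),(0,0,255))])
E
```

```text
(no output)
```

View pics/ov4.png

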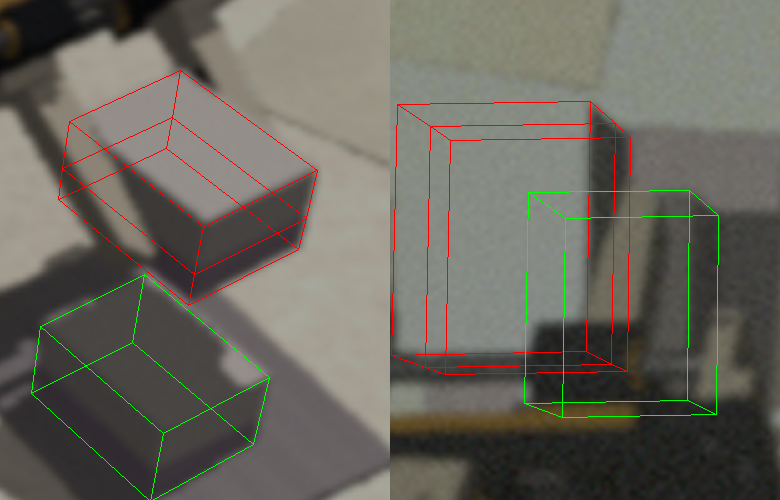

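```bash
ls pics/h4*; cat > fit4.py <<'E'
from h import *
import glob
g=lambda pat:np.load(sorted(glob.glob('pics/'+pat))[0])
ms=g('h4_scene_stacked_case_*'); mb=g('h4_scene_case_base_*'); ml=g('h4_scene_case_lid_18*'); tb=g('h4_top_case_base*')
def solve(f,n):
    s=np.array([1e-3,1e-3,np.radians(1),np.radians(1)])[:n]
    r=least_squares(lambda u:f((u-30)*s),np.full(n,30.),diff_step=.02,loss='cauchy',f_scale=.5); return (r.x-30),np.sqrt(np.mean(r.fun**2))
def fS(p): return dist('scene',box(Ro.from_euler('z',S[2]+p[2]).as_matrix(),[S[0]+p[0],S[1]+p[1],.006],0,.04),contour(ms))
print('stack scene',solve(fS,3))
u=contour(cv2.morphologyEx((mb|ml).astype(np.uint8),cv2.MORPH_CLOSE,np.ones((3,3))))
for w in(u,):
  C0=placeC(dz=.07)
  d0=dist('scene',box(C0[:3,:3],C0[:3,3],0,.04),w); print(np.round(np.percentile(d0,[0,10,25,50,75,90,100]),1))
  w=w[abs(d0)<2.2]
  def fH(p): C=placeC((S[0]+p[0],S[1]+p[1],S[2]+p[2]),.07); return dist('scene',box(C[:3,:3],C[:3,3],0,.04),w)
  print('held scene',solve(fH,3))
w=contour(tb); C0=placeC(dz=.07); d0=dist('top',box(C0[:3,:3],C0[:3,3],0,.024),w); 
# top-face only: compare with underside face hull
face=lambda C:box(C[:3,:3],C[:3,3],0,1e-5)
d0=dist('top',face(C0),w); print(np.round(np.percentile(d0,[0,10,25,50,75,90,100]),1)); w=w[abs(d0)<2.2]
def fT(p): C=placeC((S[0]+p[0],S[1]+p[1],S[2]+p[2]),.07); return dist('top',face(C),w)
print('held top',len(w),solve(fT,3))
E
python3 fit4.py
```

```text
pics/h4_scene_case_base_162_425.npy
pics/h4_scene_case_lid_185_427.npy
pics/h4_scene_case_lid_225_240.npy
pics/h4_scene_stacked_case_203_416.npy
pics/h4_top_case_base_144_177.npy
pics/h4_top_case_lid_245_382.npy
pics/h4_top_stacked_case_157_216.npy
stack scene (array([-1.73096346,  0.72092758, -1.87826119]), np.float64(0.3286270146963266))
[-1.6 -1.2 -0.8  0.5  1.5  7.9 11. ]
held scene (array([-2.47046639,  2.22649494, -0.17418623]), np.float64(0.4815320532000583))
[-5.2 -4.6 -0.5 -0.2  0.3  0.7  6.5]
held top 125 (array([ 0.25775501, -0.08703321,  1.32389038]), np.float64(0.47178013621505793))
```

The held case is off relative to the stacked case by about (−0.6, +0.7) mm and 0.9°. I'll correct that and lower under a force guard.

```bash
python3 - <<'E'
from h import *
np.set_printoptions(precision=4,suppress=True)
C,G=graspT(55,1); S2=(S[0]+.0006,S[1]-.0006,S[2]-.013)
P=placeC(S2)@np.linalg.inv(C)@G; np.save('P.npy',P)
robot.movel(*pq(up(P,.008)),velocity=.06); robot.wait(.2)
o=monitor.observe(); print(o['time_s'],o['wrist_force'],o['moment'])
print('touch',robot.movel(pq(up(P,-.005))[0],velocity=.012,force_limit=4)); robot.wait(.2)
o=monitor.observe(); print(o['time_s'],o['eef_pos']-P[:3,3],o['opening'],o['wrist_force'],o['moment'])
for c in('scene','top'): save(eyes.grab_frame(c),c+'5full')
from ov import *
overlay('5full','ov5',[(placeC(S),(0,0,255))])
E
```

```text
12.5167 [-0.1668 -0.1392 -1.7931] [ 0.0343  0.5974 -0.0585]
touch True
13.4167 [ 0.0001 -0.      0.    ] 0.057881700413909214 [0.0216 0.1151 6.3137] [ 0.2196 -0.2936  0.0669]
```

View pics/ov5.png

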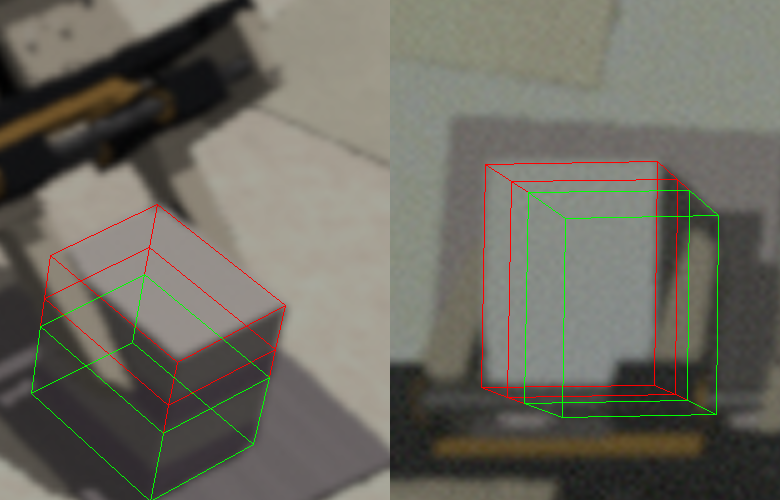

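Contact came at exactly the expected height (0.0 mm off) and the faces line up in both views. Releasing and backing off.

```bash
python3 - <<'E'
from h import *
np.set_printoptions(precision=4,suppress=True)
P=np.load('P.npy')
robot.release(); robot.wait(.3)
o=monitor.observe(); print(o['time_s'],o['opening'],o['wrist_force'])
print(robot.movel(pq(back(P,.13))[0],velocity=.1,force_limit=10))
q=monitor.observe()['joint_pos']; q[0]-=.9; robot.move_j(q)
o=monitor.observe(); print(o['time_s'],o['wrist_force'])
for c in('scene','top'):
    save(eyes.grab_frame(c),c+'6full')
    for t in ('case_base','case_lid','stacked_case'):
        for d in models.trace(c,t): print(c,t,round(d['score'],2),np.round(d['pixel']),d['mask'].sum())
from ov import *
overlay('6full','raw6',[]); overlay('6full','ov6',[(placeC(S),(0,0,255))])
E
```

```text
14.575 0.09329596564893107 [ 0.0167 -0.4108  0.2985]
False
17.7417 [-0.7918  0.034  -0.9396]
scene case_base 0.58 [189. 419.] 1085
scene case_lid 0.6 [206. 409.] 228
scene case_lid 0.56 [225. 242.] 929
scene stacked_case 0.71 [212. 414.] 644
top case_base 0.72 [156. 196.] 1799
top case_lid 0.67 [248. 384.] 1466
top case_lid 0.67 [174. 309.] 3309
top stacked_case 0.74 [168. 219.] 242
```

View pics/ov6.png

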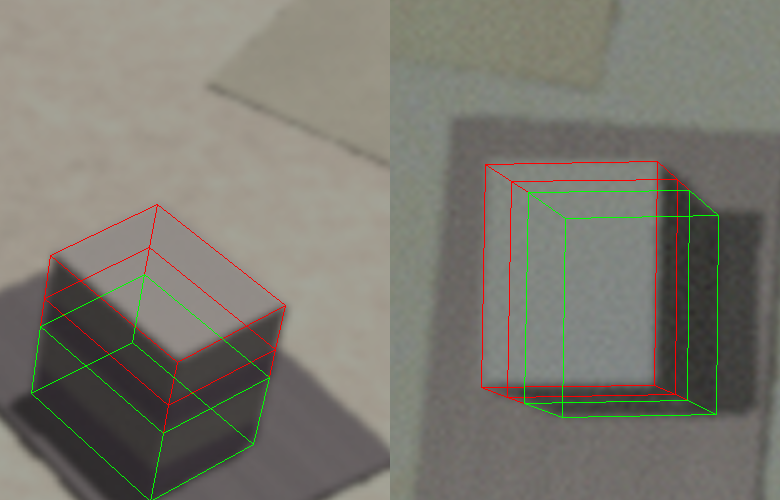

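View pics/scene6full.png

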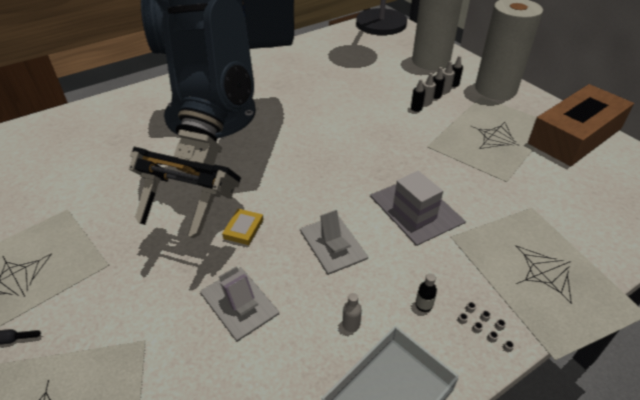

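The stack (scene ≈ [200,417]) is closed, square and level, and rest_a is empty. The slim case and the yellow lid haven't moved, and the gripper is clear.

```bash
python3 - <<'E'
from h import *
o=monitor.observe(); print(o['time_s'],o['eef_pos'])
robot.close_job()
E
```

```text
18.1417 [ 0.47987727 -0.27909334  0.1254375 ]
the job is handed in; nothing more can be done
```

The large case is now lid down and closed on top of the stacked case, and I handed the job in at 18.1 s of the 42 s allowed. I gripped it across the seam at 45 N with the hand leaning 55°, turned it half a turn about the fingers, and shifted it by 0.6 mm and 0.75° to line it up. It touched down under a 4 N guard exactly at the expected height, and I backed the gripper off.

**Last checks:** after release, both camera views showed the two cases flush and level, within about one pixel (2–3 mm) of the position I planned. The lower case, the slim case and the yellow look-alike had not visibly moved, and the gripper was clear of everything.

**Where the measurements disagreed:** the two cameras differed by about 2.6 mm in where they put the lower case. I corrected using the held case relative to the lower one in each camera, which largely cancels that error. The final alignment was checked by eye on the overlay, not measured again.

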